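# Sort the capacitors into their trays by size

### The job

Pick the four electrolytic capacitors (the round upright cans) out of the parts on the bench and stand each one upright, flat on the floor of the tray that matches it in size: the largest can in the largest tray, the next in the next, and so on down to the smallest can in the smallest tray. Set each one down, do not drop it, and leave the copper-wound choke and the white relay where they are.

Things in the scene. Friction and masses are not known exactly. Their poses are not given: they have to be found in the camera images.
- can_xl: The largest electrolytic capacitor: a loose round can, 56 mm in diameter and 70 mm high, standing upright; slate-blue sleeve with a white stripe, black top with two small metal terminals 5 mm high (look only). Origin at the centre of its underside, z up along its axis.
- can_l: The second-largest electrolytic capacitor: a loose round can, 42 mm in diameter and 60 mm high, standing upright; slate-blue sleeve with a white stripe, black top with two small metal terminals 5 mm high (look only). Origin at the centre of its underside, z up along its axis.
- can_m: The third-largest electrolytic capacitor: a loose round can, 30 mm in diameter and 52 mm high, standing upright; slate-blue sleeve with a white stripe, black top with two small metal terminals 5 mm high (look only). Origin at the centre of its underside, z up along its axis.
- can_s: The smallest electrolytic capacitor: a loose round can, 20 mm in diameter and 45 mm high, standing upright; slate-blue sleeve with a white stripe, black top with two small metal terminals 5 mm high (look only). Origin at the centre of its underside, z up along its axis.
- tray_xl: The largest tray, for the largest can: a square open plain grey metal tray fixed to the bench, 100 x 100 mm outside, 14 mm high, walls and floor 4 mm thick (inside 92 x 92 mm, inner floor 4 mm above the bench). Origin at the centre of its underside, z up, x and y along its sides.
- tray_l: The second-largest tray, for the second-largest can: a square open plain grey metal tray fixed to the bench, 82 x 82 mm outside, 14 mm high, walls and floor 4 mm thick (inside 74 x 74 mm, inner floor 4 mm above the bench). Origin at the centre of its underside, z up, x and y along its sides.
- tray_m: The third-largest tray, for the third-largest can: a square open plain grey metal tray fixed to the bench, 66 x 66 mm outside, 14 mm high, walls and floor 4 mm thick (inside 58 x 58 mm, inner floor 4 mm above the bench). Origin at the centre of its underside, z up, x and y along its sides.
- tray_s: The smallest tray, for the smallest can: a square open plain grey metal tray fixed to the bench, 52 x 52 mm outside, 14 mm high, walls and floor 4 mm thick (inside 44 x 44 mm, inner floor 4 mm above the bench). Origin at the centre of its underside, z up, x and y along its sides.
- toroid: Bystander: a loose ring-shaped choke wound with copper wire, lying flat, 49 mm in diameter and 18 mm high. Origin at the centre of its underside. Leave it alone.
- relay: Bystander: a loose white rectangular relay, 36 x 28 mm and 34 mm high, with a black foot. Origin at the centre of its underside. Leave it alone.
Mind the look-alikes: they are no part of the job. What is shaped like the can_xl but pink or yellow is not meant.

How it is judged:
At the end, for the whole second after the job is handed in: Each can stands upright (within 0.1 rad), released and still (under 20 mm/s), on the floor of the tray of its own size rank (underside 1 to 8 mm above that tray's underside), within 27, 24, 21, 19 mm (largest to smallest) of its centre, as any can flat inside its tray is (horizontal distance between can_xl and tray_xl below 0.027 m and z of can_xl in the frame of tray_xl between 0.001 and 0.008 m and angle between each of can_xl, can_l, can_m, can_s's own z axis and vertical below 0.1 rad and linear speed of each of can_xl, can_l, can_m, can_s below 0.02 m/s and horizontal distance between can_l and tray_l below 0.024 m and z of can_l in the frame of tray_l between 0.001 and 0.008 m and horizontal distance between can_m and tray_m below 0.021 m and z of can_m in the frame of tray_m between 0.001 and 0.008 m and horizontal distance between can_s and tray_s below 0.019 m and z of can_s in the frame of tray_s between 0.001 and 0.008 m); the robot touches nothing.
It fails at once if a can is dropped (falls freely while its underside is more than 30 mm above the bench) ((contact force between the fingers and can_xl below 0.02 N and height (world z) of can_xl above 0.03 m and linear speed of can_xl above 0.3 m/s) or (contact force between the fingers and can_l below 0.02 N and height (world z) of can_l above 0.03 m and linear speed of can_l above 0.3 m/s) or (contact force between the fingers and can_m below 0.02 N and height (world z) of can_m above 0.03 m and linear speed of can_m above 0.3 m/s) or (contact force between the fingers and can_s below 0.02 N and height (world z) of can_s above 0.03 m and linear speed of can_s above 0.3 m/s)).
It fails at once if the choke or the relay is moved by more than 20 mm (distance of any of toroid, relay from where it was at the start of the episode above 0.02 m).
It also fails if it takes over 112 s, if anything falls off the work surface, if the arm or the gripper's body presses on something with over 40 N, if the wrist force passes 120 N, or if a joint passes its speed limit or range.

### The arm

A 6-joint arm with a two-finger parallel gripper is mounted at the origin on the work surface. World frame = base frame: x ahead of the robot, y to its left, z up, the work surface at z = 0. Lengths are in m, angles in rad, forces in N, time in s.
With the tool pointing down it reaches from about 0.4 to 0.825 m from the base axis. Payload 7 kg.
Tool frame: the origin (TCP) lies on the front face of the gripper's body, between the roots of the fingers; the fingertips stand 73 mm ahead of it and the grasp point (between the pads) lies 54 mm ahead of it (arm.hold_point_z is the distance from the TCP to the grasp point, in m); z points along the fingers, y is the line along which they close (so a half turn about z gives the same grasp; the last joint's range is limited). The gripper opens to 85 mm and grips with 20 to 120 N. Pads are 22 mm wide; open, the fingers measure 114 mm over their backs; the gripper's body (76 mm by 85 mm) begins 54 mm behind the grasp point. The pads swing forward as they close: fully open they stand 13 mm farther back than shut.
Start: joints at [-0.941, 0.359, 0.012, 0, -1.224, -0.288], TCP at [0.226, -0.636, 0.304] pointing down, gripper open.
Joint ranges: [-3.07, 3.07], [-1.43, 2.12], [-1.02, 1.25], [-3.03, 1.67], [-3.05, -0], [-3.03, 3.03]. Speed limits (rad/s): [2.39, 2.39, 3.01, 3.14, 3.14, 3.14].

### API

Orientations are given as a rotation vector (axis times angle).
In Python, from bench import arm gives the robot as it stands. The module is installed in compiled form; this text tells all that it offers.
- The arm moves only by the tool play_rows, never from a script. Its argument "series" is a list of rows, each a list of 4 numbers: the shift along the tool's x, y, z in cm, then the turn about the tool's z in rad. A call has 1 to 10 rows; each row shifts and turns the commanded pose from where the row before left it, along the tool's axes as they then stand; what a row does not reach is not made up. A row lasts 1/12 s, in which the tool goes at most 41.7 mm and 7.16 degrees, less where a joint would pass 70% of its speed; a pose out of reach is approached as far as the arm can. A call with a gripper value outside its range is refused whole. "hand" is the closure, from 0 (fully open) to 1 (shut), set as the call begins (left out, the last holds). The fingers move at their own pace and stop on an object; "squeeze" is the grip in N (left out, the last holds). Time passes only in rows, so rows that do not move let the fingers close. It gives the time, the measured TCP pose, the force, the opening and the grip force at its end, in the units of the state.
- arm.read_state(): the state, without advancing time (a new reading comes with each control period).
- arm.read_camera(name): name is "side" or "top" or "wrist"; returns the picture (400x640x3 uint8, blue, green, red); there is no depth.
- arm.camera_info(name): a dict with "K" (3x3 intrinsics, pixels), "rvec" (rotation vector, rad) and "tvec" (3), from world to camera coordinates, as OpenCV has them. Camera axes: x right, y down, z forward; pixel columns grow to the right and rows downward; lengths in m; the calibration is good to about 2 mm. A picture is of the moment at which its call begins: read the wrist's pose just before it. camera_info takes no time and is no camera call; for the wrist camera it gives the pose at the moment of the call.
- arm.job_done(): hands the job in; it is judged then, once.
The state is a dict: "clock": time; "joint_pos": joint angles; "dq": joint speeds; "tau": joint torques, N m; "position": TCP position; "tool_rot": TCP orientation; "contact_force": force on the tool from outside, world axes, zero at the start; "wrist_torque": the same for the moment, N m; "finger_gap": opening from 0.0 (shut) to 1.0 (fully open); "gripper_force": force on a finger pad.
Only numpy, scipy, OpenCV 4.12 (cv2) and the standard library are available. Lean on these libraries where they do the work, as an engineer would, in place of code of your own. Each camera call takes 0.05 s, during which the arm holds its last target. There are 200 camera calls.

## Working session

There is one attempt and no reset: what is moved stays moved. The work goes in short steps, Python scripts to look and compute and a tool call to move; the robot and the scene stay as the last step left them, time stands still between calls to the robot, and variables do not carry over. Pictures are saved under pics/ and viewed, at most 14 in all, crops included, and the job is handed in when it is done.

Besides the shell and the picture viewer there is one more tool, called after "Call:" by a JSON object that holds its "op" and its "data", one argument or row to a line. play_rows: Moves the arm, as the interface text tells. Its arguments: {"type":"object","properties":{"series":{"type":"array","items":{"type":"array","items":{"type":"number"}}},"hand":{"type":"number"},"squeeze":{"type":"number"}},"required":["series"]}

```bash
mkdir -p pics
python3 - <<'E'
from bench import arm
import cv2
s=arm.read_state(); print(s['clock'],s['position'],s['tool_rot'],s['finger_gap'],arm.hold_point_z)
for n in('top','side'):
    cv2.imwrite(f'pics/{n}0.png',arm.read_camera(n)); c=arm.camera_info(n); print(n,c)
E
```

```text
0.0 [ 0.22610562 -0.63562169  0.30298345] [ 5.34006666e-01 -3.09543999e+00 -2.52635849e-03] 0.9992563903093863 0.0539
top {'K': array([[478.5296658 ,   0.        , 322.92902208],
       [  0.        , 478.5296658 , 192.39766223],
       [  0.        ,   0.        ,   1.        ]]), 'rvec': array([ 2.18834477, -2.19819839,  0.11224786]), 'tvec': array([-0.06048967,  0.54138283,  1.07412585])}
side {'K': array([[449.96568247,   0.        , 314.23160414],
       [  0.        , 449.96568247, 197.756357  ],
       [  0.        ,   0.        ,   1.        ]]), 'rvec': array([ 0.25358851, -2.68174797,  1.44914741]), 'tvec': array([0.5097956 , 0.13617401, 1.20139506])}
```

View pics/top0.png

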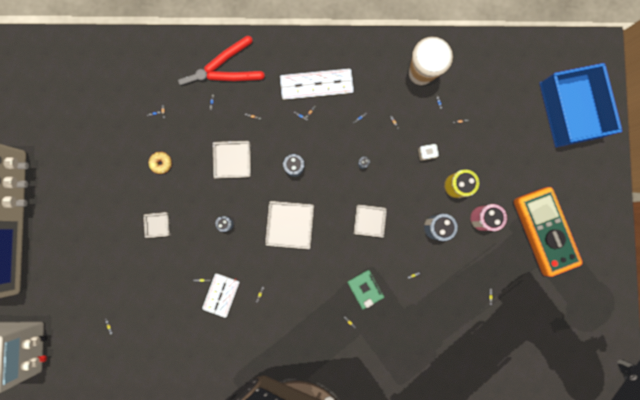

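View pics/side0.png

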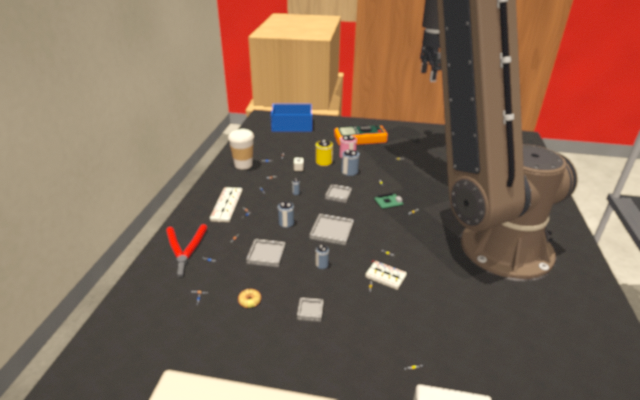

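The top view shows the cans at L (293,165), S (364,162), M (223,224) and XL (441,228), with the pink look-alike beside XL at (489,218). The trays are at XL (290,225), L (231,160), M (370,221) and S (156,225), the choke at (160,162) and the relay at (428,152). The side view agrees.

```bash
cat > h.py <<'E'
import cv2,numpy as np
from bench import arm
def ray(n,uv,z,c=None):
    c=c or arm.camera_info(n); R=cv2.Rodrigues(c['rvec'])[0]; o=-R.T@c['tvec'].ravel()
    d=R.T@np.linalg.solve(c['K'],[uv[0],uv[1],1.]); return o+d*(z-o[2])/d[2]
def proj(n,P,c=None):
    c=c or arm.camera_info(n); return cv2.projectPoints(np.array(P,float).reshape(-1,1,3),c['rvec'],c['tvec'],c['K'],None)[0].reshape(-1,2)
E
python3 - <<'E'
from h import *
im=cv2.imread('pics/top0.png'); hsv=cv2.cvtColor(im,cv2.COLOR_BGR2HSV)
T=dict(xl=(290,225),l=(231,160),m=(370,221),s=(156,225))
m=((hsv[...,2]>110)&(hsv[...,1]<60)).astype('uint8')
cs,_=cv2.findContours(m,cv2.RETR_EXTERNAL,cv2.CHAIN_APPROX_NONE)
for k,p in T.items():
    for c in cs:
        if cv2.pointPolygonTest(c,p,False)>=0:
            r=cv2.minAreaRect(c); q=[ray('top',x,.012) for x in cv2.boxPoints(r)]
            print('tray',k,np.round(np.mean(q,0),4),[round(np.linalg.norm(q[i]-q[i-1]),4) for i in range(2)], np.round((q[1]-q[0])[:2],3))
C=dict(xl=(441,228),l=(293,165),m=(223,224),s=(364,162)); D=dict(xl=(.056,.07),l=(.042,.06),m=(.03,.052),s=(.02,.045))
# can: saturated-blue or bright vs bench -> whole silhouette; mean of projected top/bottom circles
for k,p in C.items():
    b=im.astype(int); mm=((b[...,0]-b[...,2]>12)|(hsv[...,2]>110)).astype('uint8')
    w=np.zeros_like(mm); cv2.circle(w,p,22,1,-1); mm&=w
    mm=cv2.morphologyEx(mm,cv2.MORPH_CLOSE,np.ones((5,5)))
    cs,_=cv2.findContours(mm,cv2.RETR_EXTERNAL,cv2.CHAIN_APPROX_NONE); c=max(cs,key=cv2.contourArea)
    x,y,ww,h=cv2.boundingRect(c)
    d,H=D[k]; g=ray('top',(x+ww/2,y+h/2),H/2)
    a=np.linspace(0,6.28,40)
    for _ in range(5): # fit bbox centre of the projected cylinder
        P=[[g[0]+d/2*np.cos(t),g[1]+d/2*np.sin(t),z] for z in(0,H) for t in a]; q=proj('top',P)
        pc=(q.min(0)+q.max(0))/2; e=np.array([x+(ww-1)/2,y+(h-1)/2])-pc
        g[:2]+=(ray('top',pc+e,H/2)-ray('top',pc,H/2))[:2]
    print('can',k,np.round(g[:2],4),'bbox',(x,y,ww,h),'expect',np.round(np.ptp(q,0),1))
v=[cv2.resize(im[p[1]-25:p[1]+25,p[0]-35:p[0]+35],(400,285),interpolation=cv2.INTER_NEAREST) for p in [(450,222),C['l'],C['m'],C['s']]]
cv2.imwrite('pics/c1.png',np.vstack([np.hstack(v[:2]),np.hstack(v[2:])]))
E
```

```text
tray xl [0.4682 0.0147 0.012 ] [np.float64(0.1055), np.float64(0.1046)] [ 0.104 -0.009]
tray l [0.6204 0.1483 0.012 ] [np.float64(0.0868), np.float64(0.0885)] [ 0.003 -0.088]
tray m [ 0.4765 -0.1711  0.012 ] [np.float64(0.0716), np.float64(0.0704)] [ 0.07  -0.009]
tray s [0.4697 0.3183 0.012 ] [np.float64(0.0562), np.float64(0.0578)] [ 0.004 -0.058]
can xl [ 0.4604 -0.3283] bbox (425, 214, 33, 27) expect [32.9 25.6]
can l [0.6038 0.0046] bbox (283, 154, 21, 22) expect [19.4 21.8]
can m [0.4708 0.1628] bbox (215, 216, 17, 16) expect [17.6 13.6]
can s [ 0.6119 -0.1577] bbox (359, 157, 11, 10) expect [10.8 11.4]
```

View pics/c1.png

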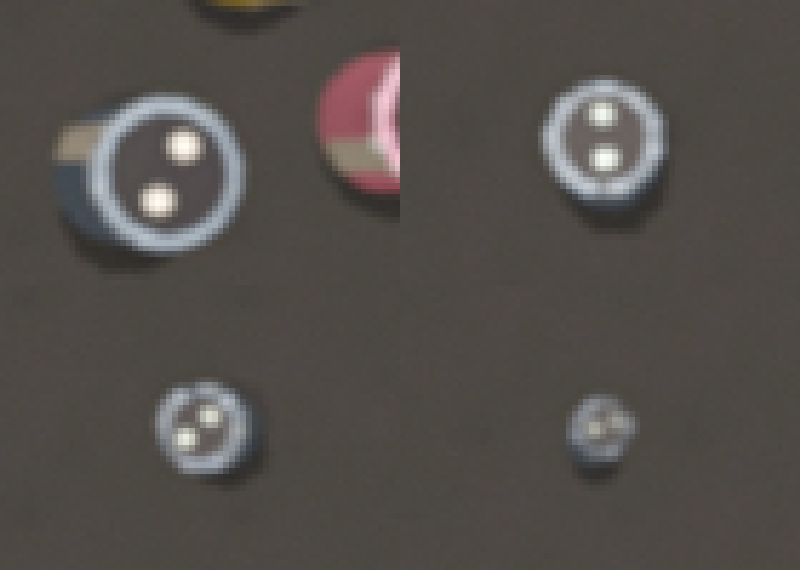

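The enlarged crop shows bright rims: XL centred near (443.7,227.2), L near (293,164), M near (223,223.9) and S near (364,160.5). I'll check the positions from these and from the pink can's rim, and work out the tool axes.

Run:
```python
from h import *
for k,uv,z in[('xl',(443.7,227.2),.07),('l',(293,164),.06),('m',(223,223.9),.052),('s',(364,160.8),.045),('pink',(491,216.5),.07),('yellow',(466,182),.07)]: print(k,np.round(ray('top',uv,z)[:2],4), np.round(proj('side',[list(ray('top',uv,z)[:2])+[z]]),0))
s=arm.read_state(); print(np.round(cv2.Rodrigues(s['tool_rot'])[0],3))
# wrist cam offset
c=arm.camera_info('wrist'); R=cv2.Rodrigues(c['rvec'])[0]; print('wrist cam',-R.T@c['tvec'].ravel(), R[2])
```

```text
xl [ 0.46   -0.3259] [[350. 154.]]
l [0.6015 0.0041] [[285. 207.]]
m [0.4699 0.1586] [[322. 250.]]
s [ 0.6105 -0.1555] [[294. 182.]]
pink [ 0.4829 -0.4312] [[347. 140.]]
yellow [ 0.5593 -0.378 ] [[323. 144.]]
[[-0.942 -0.335 -0.001]
 [-0.335  0.942  0.001]
 [ 0.     0.002 -1.   ]]
wrist cam [ 0.16277655 -0.6582857   0.37251086] [ 0.24661072  0.09007845 -0.96491918]
```

Call:
{"op": "play_rows", "data": {
  "series": [
    [0, 0, 0, 0.114],
    [0, 0, 0, 0.114],
    [0, 0, 0, 0.114],
    [-2.4, 3, 0, 0],
    [-2.4, 3, 0, 0],
    [-2.4, 3, 0, 0],
    [-2.4, 3, 0, 0],
    [-2.4, 3, 0, 0],
    [-2.4, 3, 0, 0],
    [-2.4, 3, 0, 0]
  ],
  "hand": 0,
  "squeeze": 40
}}

```text
clock: 0.93
position: [0.3949, -0.4242, 0.3037]
tool_rot: [-0.001, -3.141, -0.001]
contact_force: [-0.1, -0.7, 0.3]
finger_gap: 1.0
gripper_force: 0.0
```

```bash
cat >> h.py <<'E'
def to(x,y,z):
    s=arm.read_state(); R=cv2.Rodrigues(s['tool_rot'])[0]
    print('t',round(s['clock'],2),'pos',np.round(s['position'],4),'need tool cm',np.round(100*R.T@(np.array([x,y,z])-s['position']),2),'yaw err',round(np.arctan2(-R[0,1],R[1,1]),3),'gap',round(s['finger_gap'],2))
E
python3 -c "
from h import *
to(.46,-.327,.18)"
```

```text
t 0.93 pos [ 0.3949 -0.4242  0.3037] need tool cm [-6.51  9.72 12.37] yaw err -0.0 gap 1.0
```

Call:
{"op": "play_rows", "data": {
  "series": [
    [-1.3, 2, 2.4, 0],
    [-1.3, 2, 2.4, 0],
    [-1.3, 2, 2.4, 0],
    [-1.3, 2, 2.4, 0],
    [-1.3, 1.7, 2.4, 0],
    [0, 0, 0.4, 0],
    [0, 0, 0, 0],
    [0, 0, 0, 0]
  ]
}}

```text
clock: 1.6
position: [0.4593, -0.3291, 0.1798]
tool_rot: [0.001, -3.141, 0.0]
contact_force: [-0.2, -0.6, 0.9]
finger_gap: 1.003
gripper_force: 0.0
```

```bash
python3 -c "
from h import *
to(.46,-.327,.094)
c=arm.camera_info('wrist'); im=arm.read_camera('wrist'); cv2.imwrite('pics/w1.png',im)
print(proj('wrist',[[.46,-.327,.07],[.46,-.327,0]],c))"
```

```text
t 1.6 pos [ 0.4593 -0.3291  0.1798] need tool cm [-0.08  0.21  8.58] yaw err 0.0 gap 1.0
[[317.20462765 234.32918933]
 [316.10825391 201.70119234]]
```

View pics/w1.png

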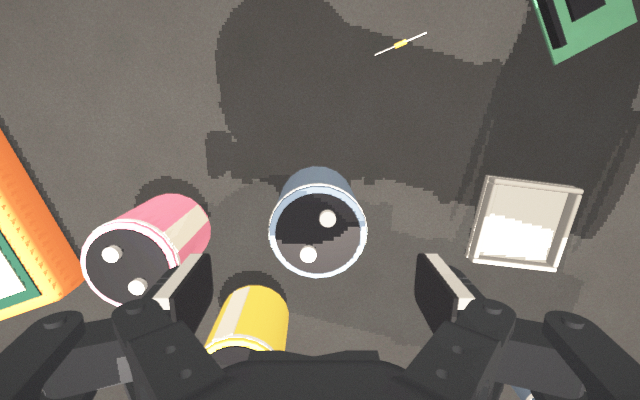

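The wrist view shows the can_xl rim centred near (318,231), against a prediction of (317,234), so it agrees within 2 mm. The pads straddle it and clear the pink and yellow cans, so I'm going down.

Call:
{"op": "play_rows", "data": {
  "series": [
    [0, 0.2, 1.5, 0],
    [0, 0, 1.5, 0],
    [0, 0, 1.5, 0],
    [0, 0, 1.5, 0],
    [0, 0, 1.4, 0],
    [0, 0, 1.2, 0],
    [0, 0, 0, 0],
    [0, 0, 0, 0]
  ]
}}

```text
clock: 2.32
position: [0.4592, -0.3278, 0.0945]
tool_rot: [0.002, 3.141, -0.0]
contact_force: [-0.5, 0.7, 1.1]
finger_gap: 0.999
gripper_force: 0.0
```

Call:
{"op": "play_rows", "data": {
  "series": [
    [0, 0, 0, 0],
    [0, 0, 0, 0],
    [0, 0, 0, 0],
    [0, 0, 0, 0],
    [0, 0, 0, 0],
    [0, 0, 0, 0],
    [0, 0, 0, 0],
    [0, 0, 0, 0],
    [0, 0, 0, 0],
    [0, 0, 0, 0]
  ],
  "hand": 1,
  "squeeze": 40
}}

```text
clock: 3.15
position: [0.4599, -0.3274, 0.0953]
tool_rot: [-0.0, 3.14, -0.002]
contact_force: [-1.0, -0.4, 6.4]
finger_gap: 0.645
gripper_force: 41.7
```

Call:
{"op": "play_rows", "data": {
  "series": [
    [0, 0, -0.5, 0],
    [0, 0, -1, 0],
    [0, 0, -1.5, 0],
    [0, 0, -1.5, 0],
    [0, 0, -1.0, 0],
    [0, 1, -0.5, 0],
    [0, 2, 0, 0],
    [-0.2, 3, 0, 0],
    [-0.2, 3, 0, 0],
    [-0.2, 3, 0, 0]
  ]
}}

```text
clock: 3.98
position: [0.4647, -0.2055, 0.1539]
tool_rot: [-0.002, -3.141, -0.0]
contact_force: [-0.1, 0.6, -0.9]
finger_gap: 0.641
gripper_force: 42.9
```

Call:
{"op": "play_rows", "data": {
  "series": [
    [-0.2, 3, 0, 0],
    [0, 3, 0, 0],
    [0, 3, 0, 0],
    [0, 3, 0, 0],
    [0, 3, 0, 0],
    [0, 3, 0, 0],
    [0, 2.2, 0, 0],
    [0, 1.5, 0, 0],
    [0, 0.5, 0, 0],
    [0, 0, 0, 0]
  ]
}}

```text
clock: 4.82
position: [0.4671, 0.0162, 0.154]
tool_rot: [-0.003, 3.142, 0.0]
contact_force: [-0.6, -0.5, -2.1]
finger_gap: 0.65
gripper_force: 42.9
```

```bash
python3 -c "
from h import *
to(.4682,.0147,.0985)
c=arm.camera_info('wrist'); im=arm.read_camera('wrist'); cv2.imwrite('pics/w2.png',im)
print(proj('wrist',[[.4682,.0147,.014]],c))"
```

```text
t 4.82 pos [0.4671 0.0162 0.154 ] need tool cm [-0.11 -0.15  5.55] yaw err 0.002 gap 0.65
[[311.09035466 218.2815721 ]]
```

View pics/w2.png

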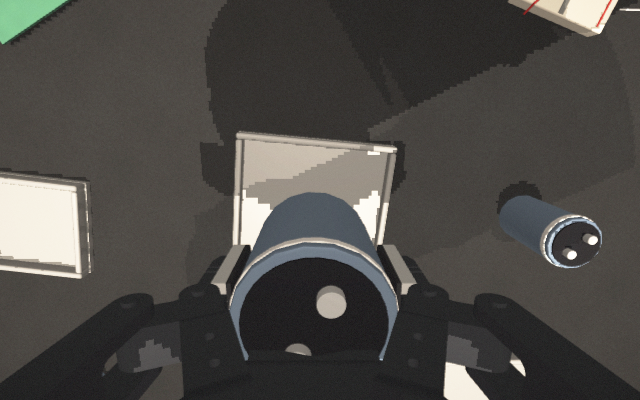

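The wrist view shows the can held upright above tray_xl, whose rim runs from (237,133) to (396,150) and is centred left to right. Next I lower it gently.

Call:
{"op": "play_rows", "data": {
  "series": [
    [-0.1, -0.1, 1, 0],
    [0, 0, 1.2, 0],
    [0, 0, 1.2, 0],
    [0, 0, 0.9, 0],
    [0, 0, 0.5, 0],
    [0, 0, 0.3, 0],
    [0, 0, 0.2, 0],
    [0, 0, 0, 0]
  ]
}}

```text
clock: 5.53
position: [0.4684, 0.0138, 0.1008]
tool_rot: [-0.001, -3.141, 0.0]
contact_force: [-0.0, 0.5, -2.5]
finger_gap: 0.648
gripper_force: 43.0
```

Call:
{"op": "play_rows", "data": {
  "series": [
    [0, 0, 0.1, 0],
    [0, 0, 0.1, 0],
    [0, 0, 0.1, 0],
    [0, 0, 0, 0],
    [0, 0, 0, 0]
  ]
}}

```text
clock: 5.95
position: [0.4686, 0.0141, 0.0992]
tool_rot: [-0.001, 3.14, 0.0]
contact_force: [-4.8, 0.0, 12.6]
finger_gap: 0.645
gripper_force: 44.2
```

Call:
{"op": "play_rows", "data": {
  "series": [
    [0, 0, 0, 0],
    [0, 0, 0, 0],
    [0, 0, 0, 0],
    [0, 0, 0, 0],
    [0, 0, 0, 0],
    [0, 0, 0, 0],
    [0, 0, 0, 0],
    [0, 0, 0, 0]
  ],
  "hand": 0
}}

```text
clock: 6.62
position: [0.4683, 0.014, 0.0978]
tool_rot: [-0.0, -3.141, 0.0]
contact_force: [0.5, -0.4, 0.1]
finger_gap: 1.001
gripper_force: 0.0
```

Call:
{"op": "play_rows", "data": {
  "series": [
    [0, 0, -0.5, 0],
    [0, 0, -1, 0],
    [0, 0, -1.5, 0],
    [0, 0, -2, 0],
    [0, 0, -2, 0],
    [0, 0, -2, 0],
    [0, 0, -1.5, 0]
  ]
}}

```text
clock: 7.2
position: [0.4686, 0.014, 0.205]
tool_rot: [-0.0, 3.14, 0.001]
contact_force: [-0.5, 0.2, 0.2]
finger_gap: 1.001
gripper_force: 0.0
```

```bash
python3 -c "
from h import *
to(.4703,.160,.18)"
```

```text
t 7.2 pos [0.4686 0.014  0.205 ] need tool cm [-0.16 14.59  2.51] yaw err 0.0 gap 1.0
```

Call:
{"op": "play_rows", "data": {
  "series": [
    [0, 2, 0, 0],
    [-0.2, 3, 0, 0],
    [0, 3, 0.5, 0],
    [0, 3, 1, 0],
    [0, 2, 1, 0],
    [0, 1.2, 1.2, 0],
    [0, 0.4, 1.2, 0],
    [0, 0, 1.5, 0],
    [0, 0, 1.5, 0],
    [0, 0, 1.5, 0]
  ]
}}

```text
clock: 8.03
position: [0.4704, 0.1603, 0.1086]
tool_rot: [-0.001, 3.141, 0.0]
contact_force: [0.2, -0.0, 0.7]
finger_gap: 1.002
gripper_force: 0.0
```

```bash
python3 -c "
from h import *
to(.4703,.160,.088)
c=arm.camera_info('wrist'); im=arm.read_camera('wrist'); cv2.imwrite('pics/w3.png',im)
print(proj('wrist',[[.4703,.160,.052]],c))"
```

```text
t 8.03 pos [0.4704 0.1603 0.1086] need tool cm [ 0.01 -0.03  2.06] yaw err 0.0 gap 1.0
[[312.95037524 278.46904465]]
```

View pics/w3.png

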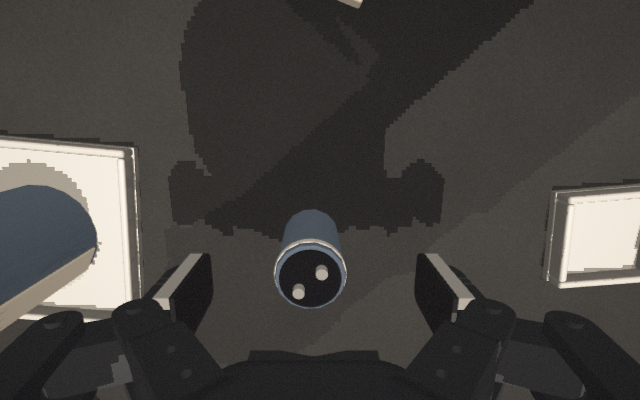

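The view shows the can_m rim centred at (310,274), predicted (313,278), between the open pads. Can_xl stands in its tray on the left. I'm going down to grip.

Call:
{"op": "play_rows", "data": {
  "series": [
    [0, 0, 1, 0],
    [0, 0, 0.7, 0],
    [0, 0, 0.3, 0],
    [0, 0, 0, 0]
  ]
}}

```text
clock: 8.42
position: [0.4702, 0.1598, 0.0887]
tool_rot: [-0.001, -3.141, 0.001]
contact_force: [-0.3, -0.3, -0.1]
finger_gap: 1.002
gripper_force: 0.0
```

Call:
{"op": "play_rows", "data": {
  "series": [
    [0, 0, 0, 0],
    [0, 0, 0, 0],
    [0, 0, 0, 0],
    [0, 0, 0, 0],
    [0, 0, 0, 0],
    [0, 0, 0, 0],
    [0, 0, 0, 0],
    [0, 0, 0, 0],
    [0, 0, 0, 0],
    [0, 0, 0, 0]
  ],
  "hand": 1
}}

```text
clock: 9.25
position: [0.4705, 0.1601, 0.0894]
tool_rot: [0.0, 3.141, 0.001]
contact_force: [-1.8, 0.3, 6.7]
finger_gap: 0.34
gripper_force: 39.2
```

Call:
{"op": "play_rows", "data": {
  "series": [
    [0, 0, -0.5, 0],
    [0, 0, -1, 0],
    [0, 0, -2, 0],
    [0, 0, -2, 0],
    [0, 0, -2, 0],
    [0, 0, -2, 0],
    [0, 0, -1, 0],
    [0, 0, -0.5, 0]
  ]
}}

```text
clock: 9.92
position: [0.4708, 0.1603, 0.2005]
tool_rot: [0.0, 3.14, 0.003]
contact_force: [0.6, 0.2, -0.4]
finger_gap: 0.336
gripper_force: 39.5
```

```bash
python3 -c "
from h import *
to(.4765,-.1711,.199)"
```

```text
t 9.92 pos [0.4708 0.1603 0.2005] need tool cm [ -0.58 -33.14   0.1 ] yaw err -0.0 gap 0.34
```

Call:
{"op": "play_rows", "data": {
  "series": [
    [0, -1, 0, 0],
    [0, -2, 0, 0],
    [0, -3, 0, 0],
    [0, -3, 0, 0],
    [0, -3.3, 0, 0],
    [-0.2, -3.3, 0, 0],
    [-0.2, -3.3, 0, 0],
    [-0.2, -3.3, 0, 0],
    [0, -3.3, 0, 0],
    [0, -3, 0, 0]
  ]
}}

```text
clock: 10.75
position: [0.4751, -0.1271, 0.1975]
tool_rot: [-0.001, -3.139, -0.0]
contact_force: [-0.1, 0.1, -0.4]
finger_gap: 0.339
gripper_force: 39.6
```

Call:
{"op": "play_rows", "data": {
  "series": [
    [0, -2.3, 0, 0],
    [0, -1.5, 1, 0],
    [0, 0, 2, 0],
    [0, 0, 2, 0],
    [0, 0, 2, 0],
    [0, 0, 1, 0],
    [0, 0, 0.5, 0],
    [0, 0, 0, 0]
  ]
}}

```text
clock: 11.42
position: [0.4754, -0.1631, 0.1125]
tool_rot: [-0.0, -3.138, 0.0]
contact_force: [-0.1, -0.1, -0.9]
finger_gap: 0.341
gripper_force: 39.6
```

```bash
python3 -c "
from h import *
to(.4765,-.1711,.0932)
c=arm.camera_info('wrist'); im=arm.read_camera('wrist'); cv2.imwrite('pics/w4.png',im)
"
```

```text
t 11.42 pos [ 0.4754 -0.1631  0.1125] need tool cm [-0.12 -0.8   1.93] yaw err -0.0 gap 0.34
```

View pics/w4.png

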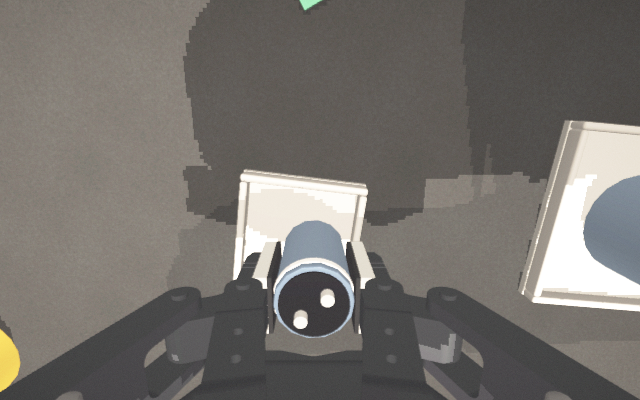

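The wrist view shows can_m upright, with tray_m about 8 mm to its left (rim from (243,173) to (367,188)), matching the computed correction.

Call:
{"op": "play_rows", "data": {
  "series": [
    [-0.1, -0.8, 0, 0],
    [0, 0, 0.8, 0],
    [0, 0, 0.5, 0],
    [0, 0, 0.3, 0],
    [0, 0, 0.1, 0],
    [0, 0, 0.1, 0],
    [0, 0, 0.1, 0],
    [0, 0, 0, 0],
    [0, 0, 0, 0]
  ]
}}

```text
clock: 12.22
position: [0.4774, -0.1709, 0.095]
tool_rot: [0.0, 3.141, 0.0]
contact_force: [0.2, -0.5, -0.6]
finger_gap: 0.343
gripper_force: 39.6
```

Call:
{"op": "play_rows", "data": {
  "series": [
    [0, 0, 0.1, 0],
    [0, 0, 0.1, 0],
    [0, 0, 0, 0],
    [0, 0, 0, 0]
  ]
}}

```text
clock: 12.55
position: [0.4775, -0.171, 0.0934]
tool_rot: [-0.0, 3.141, -0.0]
contact_force: [-1.2, 1.7, 5.0]
finger_gap: 0.344
gripper_force: 40.1
```

Call:
{"op": "play_rows", "data": {
  "series": [
    [0, 0, 0, 0],
    [0, 0, 0, 0],
    [0, 0, 0, 0],
    [0, 0, 0, 0],
    [0, 0, 0, 0],
    [0, 0, 0, 0],
    [0, 0, 0, 0],
    [0, 0, 0, 0],
    [0, 0, 0, 0]
  ],
  "hand": 0
}}

```text
clock: 13.3
position: [0.4773, -0.171, 0.0929]
tool_rot: [-0.0, -3.142, 0.0]
contact_force: [-0.7, 0.1, 0.1]
finger_gap: 0.998
gripper_force: 0.0
```

Call:
{"op": "play_rows", "data": {
  "series": [
    [0, 0, -0.5, 0],
    [0, 0, -1, 0],
    [0, 0, -1.5, 0],
    [0, 0, -2, 0],
    [0, 0, -2, 0],
    [0, 0, -2, 0],
    [0, 0, -1, 0]
  ]
}}

```text
clock: 13.88
position: [0.4783, -0.1711, 0.1963]
tool_rot: [-0.0, 3.138, -0.001]
contact_force: [-0.4, -0.6, 0.7]
finger_gap: 1.002
gripper_force: 0.0
```

```bash
python3 -c "
from h import *
to(.611,-.1565,.108)"
```

```text
t 13.88 pos [ 0.4783 -0.1711  0.1963] need tool cm [-13.24   1.46   8.88] yaw err 0.0 gap 1.0
```

Call:
{"op": "play_rows", "data": {
  "series": [
    [-1.5, 0.3, 0, 0],
    [-2.5, 0.4, 0, 0],
    [-2.5, 0.4, 0, 0],
    [-2.5, 0.4, 0.5, 0],
    [-2.3, 0, 1.5, 0],
    [-1.5, 0, 2, 0],
    [-0.4, 0, 2, 0],
    [0, 0, 1.5, 0],
    [0, 0, 1, 0],
    [0, 0, 0, 0]
  ]
}}

```text
clock: 14.72
position: [0.6079, -0.156, 0.1057]
tool_rot: [-0.001, -3.137, -0.0]
contact_force: [-1.2, 0.1, 0.0]
finger_gap: 1.0
gripper_force: 0.0
```

```bash
python3 -c "
from h import *
to(.611,-.1565,.088)
c=arm.camera_info('wrist'); im=arm.read_camera('wrist'); cv2.imwrite('pics/w5.png',im)
print(proj('wrist',[[.611,-.1565,.045]],c))"
```

```text
t 14.72 pos [ 0.6079 -0.156   0.1057] need tool cm [-0.32 -0.05  1.76] yaw err -0.001 gap 1.0
[[312.47811961 281.24105567]]
```

View pics/w5.png

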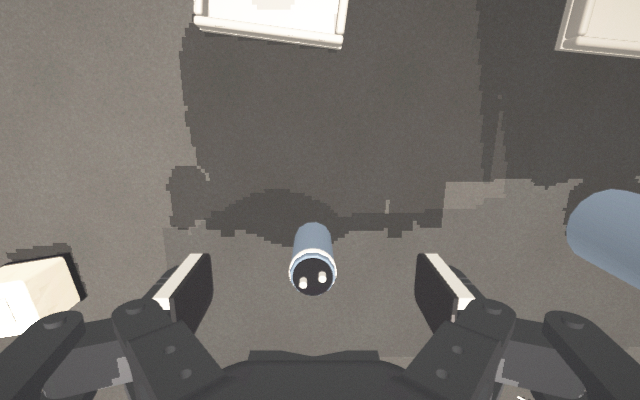

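The can_s rim is at (312,272), predicted (312,281), so the can is about 3 mm closer in x (~0.608), where the tool already is. The relay at (40,295) is clear of the finger.

Call:
{"op": "play_rows", "data": {
  "series": [
    [0, 0, 0.8, 0],
    [0, 0, 0.7, 0],
    [0, 0, 0.3, 0],
    [0, 0, 0, 0]
  ]
}}

```text
clock: 15.1
position: [0.6089, -0.156, 0.0895]
tool_rot: [-0.001, -3.141, -0.0]
contact_force: [-0.6, -0.8, -0.3]
finger_gap: 1.002
gripper_force: 0.0
```

Call:
{"op": "play_rows", "data": {
  "series": [
    [0, 0, 0, 0],
    [0, 0, 0, 0],
    [0, 0, 0, 0],
    [0, 0, 0, 0],
    [0, 0, 0, 0],
    [0, 0, 0, 0],
    [0, 0, 0, 0],
    [0, 0, 0, 0],
    [0, 0, 0, 0],
    [0, 0, 0, 0]
  ],
  "hand": 1
}}

```text
clock: 15.93
position: [0.6096, -0.156, 0.0902]
tool_rot: [0.0, 3.141, -0.0]
contact_force: [-0.3, 0.4, 4.1]
finger_gap: 0.221
gripper_force: 39.1
```

Call:
{"op": "play_rows", "data": {
  "series": [
    [0, 0, -0.5, 0],
    [0, 0, -1, 0],
    [0, 0, -2, 0],
    [0, 0, -2, 0],
    [0, 0, -2, 0],
    [0, 0, -2, 0],
    [0, 0, -1, 0],
    [0, 0, -0.5, 0]
  ]
}}

```text
clock: 16.6
position: [0.61, -0.156, 0.2022]
tool_rot: [0.0, 3.138, 0.0]
contact_force: [1.2, -0.4, 0.2]
finger_gap: 0.218
gripper_force: 39.0
```

```bash
python3 -c "
from h import *
to(.4697,.3183,.199)"
```

```text
t 16.6 pos [ 0.61   -0.156   0.2022] need tool cm [14.03 47.43  0.28] yaw err -0.0 gap 0.22
```

Call:
{"op": "play_rows", "data": {
  "series": [
    [0.3, 1, 0, 0],
    [0.6, 2, 0, 0],
    [0.9, 3, 0, 0],
    [1, 3.4, 0, 0],
    [1, 3.4, 0, 0],
    [1, 3.4, 0, 0],
    [1, 3.4, 0, 0],
    [1, 3.4, 0, 0],
    [1, 3.4, 0, 0],
    [1, 3.4, 0, 0]
  ]
}}

```text
clock: 17.43
position: [0.5196, 0.1435, 0.1987]
tool_rot: [-0.0, -3.14, 0.001]
contact_force: [0.8, 1.1, 0.2]
finger_gap: 0.217
gripper_force: 39.1
```

Call:
{"op": "play_rows", "data": {
  "series": [
    [1, 3.4, 0, 0],
    [1, 3.4, 0, 0],
    [1, 3.3, 0, 0],
    [0.9, 3, 0, 0],
    [0.6, 2, 0, 0],
    [0.3, 1, 1, 0],
    [0, 0, 2, 0],
    [0, 0, 2, 0],
    [0, 0, 2, 0],
    [0, 0, 1, 0]
  ]
}}

```text
clock: 18.27
position: [0.4717, 0.3013, 0.1162]
tool_rot: [-0.001, -3.138, 0.006]
contact_force: [-1.0, -1.2, -1.7]
finger_gap: 0.221
gripper_force: 39.1
```

```bash
python3 -c "
from h import *
to(.4697,.3183,.0942)
c=arm.camera_info('wrist'); im=arm.read_camera('wrist'); cv2.imwrite('pics/w6.png',im)
"
```

```text
t 18.27 pos [0.4717 0.3013 0.1162] need tool cm [0.2 1.7 2.2] yaw err -0.001 gap 0.22
```

View pics/w6.png

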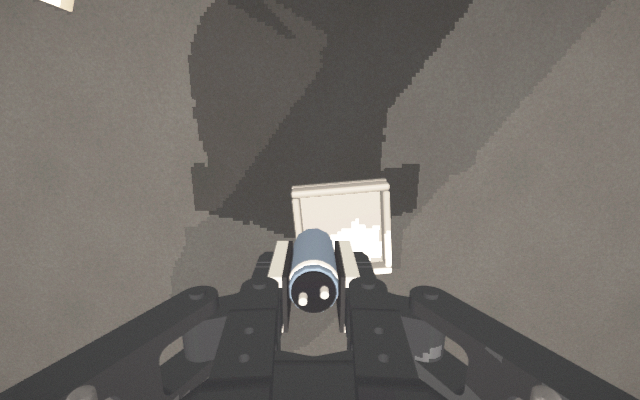

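The view shows tray_s to the right (rim x 292–390), so the move fell about 17 mm short, which agrees with the numbers. The can's underside is still above the wall, so I'll correct sideways and then lower.

Call:
{"op": "play_rows", "data": {
  "series": [
    [0.1, 0.9, 0, 0],
    [0.1, 0.8, 0, 0],
    [0, 0, 0, 0],
    [0, 0, 0.7, 0],
    [0, 0, 0.6, 0],
    [0, 0, 0.4, 0],
    [0, 0, 0.2, 0],
    [0, 0, 0.1, 0],
    [0, 0, 0, 0],
    [0, 0, 0, 0]
  ]
}}

```text
clock: 19.15
position: [0.4715, 0.32, 0.1]
tool_rot: [0.0, 3.142, -0.0]
contact_force: [-0.8, -0.0, -0.4]
finger_gap: 0.221
gripper_force: 39.1
```

Call:
{"op": "play_rows", "data": {
  "series": [
    [0.1, -0.1, 0.2, 0],
    [0, 0, 0.1, 0],
    [0, 0, 0.1, 0],
    [0, 0, 0.1, 0],
    [0, 0, 0, 0],
    [0, 0, 0, 0]
  ]
}}

```text
clock: 19.65
position: [0.4704, 0.319, 0.0949]
tool_rot: [-0.0, -3.142, 0.0]
contact_force: [0.1, 0.8, 0.4]
finger_gap: 0.22
gripper_force: 39.1
```

Call:
{"op": "play_rows", "data": {
  "series": [
    [0, 0, 0.1, 0],
    [0, 0, 0.05, 0],
    [0, 0, 0, 0],
    [0, 0, 0, 0]
  ]
}}

```text
clock: 19.98
position: [0.4706, 0.3192, 0.0942]
tool_rot: [-0.0, 3.141, 0.001]
contact_force: [-2.1, -1.0, 7.5]
finger_gap: 0.221
gripper_force: 39.9
```

Contact with the floor, so I release.

Call:
{"op": "play_rows", "data": {
  "series": [
    [0, 0, 0, 0],
    [0, 0, 0, 0],
    [0, 0, 0, 0],
    [0, 0, 0, 0],
    [0, 0, 0, 0],
    [0, 0, 0, 0],
    [0, 0, 0, 0],
    [0, 0, 0, 0],
    [0, 0, 0, 0],
    [0, 0, 0, 0]
  ],
  "hand": 0
}}

```text
clock: 20.82
position: [0.4704, 0.319, 0.0934]
tool_rot: [-0.0, -3.142, -0.0]
contact_force: [-1.0, -1.2, 0.3]
finger_gap: 1.001
gripper_force: 0.0
```

Call:
{"op": "play_rows", "data": {
  "series": [
    [0, 0, -0.5, 0],
    [0, 0, -1, 0],
    [0, 0, -1.5, 0],
    [0, 0, -2, 0],
    [0, 0, -2, 0],
    [0, 0, -2, 0],
    [0, 0, -1, 0],
    [0, 0, 0, 0]
  ]
}}

```text
clock: 21.48
position: [0.4713, 0.32, 0.1968]
tool_rot: [-0.0, 3.138, 0.006]
contact_force: [0.3, -0.5, 0.1]
finger_gap: 0.998
gripper_force: 0.0
```

```bash
python3 -c "
from h import *
to(.6027,.0043,.11)"
```

```text
t 21.48 pos [0.4713 0.32   0.1968] need tool cm [-13.1  -31.61   8.6 ] yaw err 0.0 gap 1.0
```

Call:
{"op": "play_rows", "data": {
  "series": [
    [-0.7, -1.6, 0, 0],
    [-1.3, -3, 0, 0],
    [-1.3, -3.2, 0, 0],
    [-1.3, -3.2, 0, 0],
    [-1.3, -3.2, 0, 0],
    [-1.3, -3.2, 0, 0],
    [-1.3, -3.2, 0, 0],
    [-1.3, -3.2, 0, 0],
    [-1.3, -3.2, 0, 0],
    [-1.3, -3, 0, 0]
  ]
}}

```text
clock: 22.32
position: [0.5943, 0.0171, 0.1926]
tool_rot: [-0.001, -3.14, 0.0]
contact_force: [0.2, 0.3, 0.2]
finger_gap: 0.997
gripper_force: 0.0
```

Call:
{"op": "play_rows", "data": {
  "series": [
    [-0.7, -1.6, 0, 0],
    [0, 0, 1, 0],
    [0, 0, 2, 0],
    [0, 0, 2, 0],
    [0, 0, 1.5, 0],
    [0, 0, 0.5, 0],
    [0, 0, 0, 0],
    [0, 0, 0, 0]
  ]
}}

```text
clock: 22.98
position: [0.6013, 0.0033, 0.1233]
tool_rot: [0.001, -3.141, 0.001]
contact_force: [-0.2, -0.3, 0.1]
finger_gap: 0.999
gripper_force: 0.0
```

```bash
python3 -c "
from h import *
to(.6027,.0043,.09)
c=arm.camera_info('wrist'); im=arm.read_camera('wrist'); cv2.imwrite('pics/w7.png',im)
print(proj('wrist',[[.6027,.0043,.06]],c))"
```

```text
t 22.98 pos [0.6013 0.0033 0.1233] need tool cm [-0.14  0.1   3.33] yaw err 0.0 gap 1.0
[[316.04834531 274.21794594]]
```

View pics/w7.png

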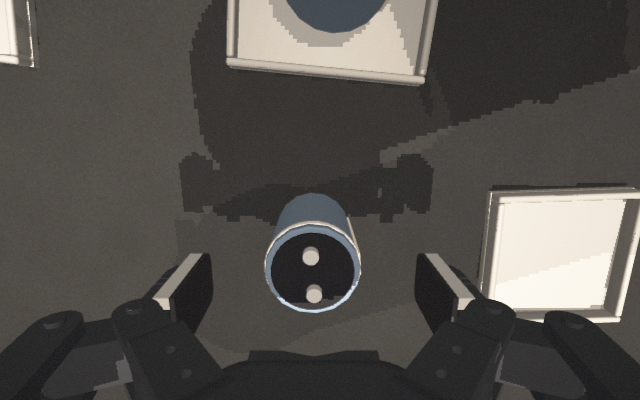

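Can_l's rim is centred at (313,267), predicted (316,274), and lies between the pads. Tray_l is on the right. I descend and grip.

Call:
{"op": "play_rows", "data": {
  "series": [
    [0, 0, 1, 0],
    [0, 0, 1, 0],
    [0, 0, 0.8, 0],
    [0, 0, 0.5, 0],
    [0, 0, 0, 0]
  ]
}}

```text
clock: 23.45
position: [0.6005, 0.0028, 0.0887]
tool_rot: [-0.001, -3.139, 0.001]
contact_force: [-0.9, 0.4, 0.3]
finger_gap: 1.001
gripper_force: 0.0
```

Call:
{"op": "play_rows", "data": {
  "series": [
    [0, 0, 0, 0],
    [0, 0, 0, 0],
    [0, 0, 0, 0],
    [0, 0, 0, 0],
    [0, 0, 0, 0],
    [0, 0, 0, 0],
    [0, 0, 0, 0],
    [0, 0, 0, 0],
    [0, 0, 0, 0],
    [0, 0, 0, 0]
  ],
  "hand": 1
}}

```text
clock: 24.28
position: [0.6017, 0.0031, 0.091]
tool_rot: [-0.0, 3.141, 0.0]
contact_force: [-1.3, -0.2, 6.4]
finger_gap: 0.481
gripper_force: 40.5
```

Call:
{"op": "play_rows", "data": {
  "series": [
    [0, 0, -0.5, 0],
    [0, 0, -1, 0],
    [0, 0, -1.5, 0],
    [0, 0, -1, 0],
    [0, 1, -0.5, 0],
    [-0.3, 2, 0, 0],
    [-0.5, 3, 0, 0],
    [-0.5, 3, 0, 0],
    [-0.3, 2, 0, 0],
    [0, 1, 0, 0]
  ]
}}

```text
clock: 25.12
position: [0.6179, 0.126, 0.1357]
tool_rot: [-0.003, 3.141, 0.001]
contact_force: [0.8, -0.6, -2.2]
finger_gap: 0.481
gripper_force: 40.7
```

Call:
{"op": "play_rows", "data": {
  "series": [
    [0, 1, 0, 0],
    [0, 0.5, 0, 0],
    [0, 0, 0, 0],
    [0, 0, 0, 0]
  ]
}}

```text
clock: 25.45
position: [0.6171, 0.1376, 0.1354]
tool_rot: [-0.001, -3.141, 0.0]
contact_force: [-1.0, -0.4, -1.4]
finger_gap: 0.479
gripper_force: 40.7
```

```bash
python3 -c "
from h import *
to(.6204,.1483,.0945)
"
```

```text
t 25.45 pos [0.6171 0.1376 0.1354] need tool cm [-0.33  1.07  4.09] yaw err -0.0 gap 0.48
```

Call:
{"op": "play_rows", "data": {
  "series": [
    [-0.3, 0.6, 0, 0],
    [0, 0.5, 0, 0],
    [0, 0, 1, 0],
    [0, 0, 1, 0],
    [0, 0, 1, 0],
    [0, 0, 0.5, 0],
    [0, 0, 0.3, 0],
    [0, 0, 0, 0],
    [0, 0, 0, 0]
  ]
}}

```text
clock: 26.2
position: [0.6204, 0.1489, 0.0971]
tool_rot: [-0.0, -3.141, 0.001]
contact_force: [-0.4, 0.3, -0.9]
finger_gap: 0.48
gripper_force: 40.7
```

Call:
{"op": "play_rows", "data": {
  "series": [
    [0, 0, 0.1, 0],
    [0, 0, 0.1, 0],
    [0, 0, 0, 0],
    [0, 0, 0, 0]
  ]
}}

```text
clock: 26.53
position: [0.6204, 0.149, 0.0957]
tool_rot: [0.0, 3.141, 0.0]
contact_force: [-0.9, -0.1, -2.0]
finger_gap: 0.484
gripper_force: 40.7
```

Call:
{"op": "play_rows", "data": {
  "series": [
    [0, 0, 0.1, 0],
    [0, 0, 0.05, 0],
    [0, 0, 0, 0],
    [0, 0, 0, 0]
  ]
}}

```text
clock: 26.87
position: [0.6206, 0.1491, 0.095]
tool_rot: [-0.0, 3.141, 0.0]
contact_force: [-2.0, 0.6, 5.2]
finger_gap: 0.485
gripper_force: 41.4
```

Contact, so I release, lift and move back towards the base for a final look.

Call:
{"op": "play_rows", "data": {
  "series": [
    [0, 0, 0, 0],
    [0, 0, 0, 0],
    [0, 0, 0, 0],
    [0, 0, 0, 0],
    [0, 0, 0, 0],
    [0, 0, 0, 0],
    [0, 0, 0, 0],
    [0, 0, 0, 0],
    [0, 0, 0, 0],
    [0, 0, 0, 0]
  ],
  "hand": 0
}}

```text
clock: 27.7
position: [0.6204, 0.149, 0.0939]
tool_rot: [0.0, 3.142, 0.0]
contact_force: [-0.4, 0.0, 0.9]
finger_gap: 0.995
gripper_force: 0.0
```

Call:
{"op": "play_rows", "data": {
  "series": [
    [0, 0, -0.5, 0],
    [0, 0, -1, 0],
    [0, 0, -2, 0],
    [0, 0, -3, 0],
    [0, 0, -3, 0],
    [0, 0, -3, 0],
    [0, 0, -3, 0],
    [0, 0, -3, 0],
    [0, 0, -2, 0],
    [0, 0, 0, 0]
  ]
}}

```text
clock: 28.53
position: [0.622, 0.1493, 0.3059]
tool_rot: [-0.001, 3.133, 0.005]
contact_force: [-0.9, 1.3, 0.4]
finger_gap: 1.004
gripper_force: 0.0
```

Call:
{"op": "play_rows", "data": {
  "series": [
    [0, -3, 0, 0],
    [0, -3, 0, 0],
    [0, -3, 0, 0],
    [0, -3, 0, 0],
    [0, -3, 0, 0],
    [0, -3, 0, 0],
    [0, -3, 0, 0],
    [0, -3, 0, 0],
    [0, -3, 0, 0],
    [0, -3, 0, 0]
  ]
}}

```text
clock: 29.37
position: [0.6199, -0.1525, 0.2997]
tool_rot: [0.0, 3.141, 0.0]
contact_force: [0.9, 0.0, 0.2]
finger_gap: 1.0
gripper_force: 0.0
```

Call:
{"op": "play_rows", "data": {
  "series": [
    [0, -3, 0, 0],
    [0, -3, 0, 0],
    [0, -3, 0, 0],
    [0, -3, 0, 0],
    [0, -3, 0, 0],
    [0, -3, 0, 0],
    [0, -2, 0, 0],
    [0, -1, 0, 0],
    [0, 0, 0, 0],
    [0, 0, 0, 0]
  ]
}}

```text
clock: 30.2
position: [0.62, -0.3611, 0.2989]
tool_rot: [-0.002, -3.141, -0.0]
contact_force: [-0.7, 0.3, 0.3]
finger_gap: 0.999
gripper_force: 0.0
```

```bash
python3 -c "
from h import *
im=arm.read_camera('top'); si=arm.read_camera('side')
a=cv2.resize(im[130:260,130:410],None,fx=2.1,fy=2.1); b=cv2.resize(si[130:330,200:400],None,fx=1.36,fy=1.36)
cv2.imwrite('pics/f1.png',np.vstack([cv2.copyMakeBorder(a,0,0,0,0,0),cv2.copyMakeBorder(b,0,0,0,a.shape[1]-b.shape[1],0)]))
print(arm.read_state()['position'])
T=dict(xl=(.4682,.0147,.074),l=(.6204,.1483,.064),m=(.4765,-.1711,.056),s=(.4697,.3183,.049))
for k,p in T.items(): print(k,(proj('top',[p])[0]-[130,130])*2.1)"
```

```text
[ 0.62035701 -0.36007131  0.29922446]
xl [331.52060027 197.83887552]
l [204.56771503  53.31468858]
m [508.83615339 189.23752862]
s [ 42.78843456 198.17797303]
```

View pics/f1.png

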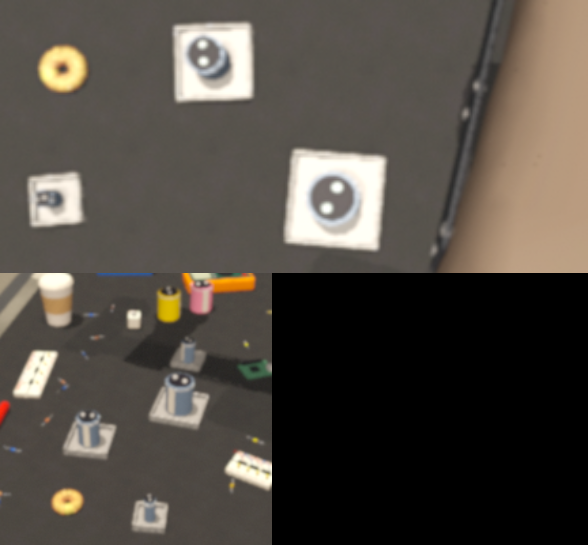

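Both views show all four cans upright in their own trays, with the tops within about 2 mm of the predicted pixels: XL (333,198), L (207,57), S (47,199). M is hidden in the top view but visible upright in the side view. The choke and relay are in place and the arm is clear.

```bash
python3 -c "
from bench import arm
print(arm.job_done())"
```

```text
the job is handed in; nothing more can be done
None
```

All four capacitors stand upright in their matching trays, the choke and relay weren't touched, and the job was handed in at about 30 s of the 112 s allowed; no verdict came back.

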